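# Set the board holder's jaw to the rider and lock it

## Robot

A 7-joint arm with a two-finger parallel gripper is mounted at the origin on the work surface. World frame = base frame: x ahead of the robot, y to its left, z up, the work surface at z = 0. Lengths are in m, angles in rad, forces in N, time in s.
With the tool pointing down it reaches from about 0.4 to 0.875 m from the base axis. Payload 19.3 kg.
Tool frame: the origin (TCP) lies where the fingers leave the gripper's body, on its centre line; the fingertips stand bot.tip_reach ahead of it and the grasp point (between the pads) lies 54 mm ahead of it (bot.tip_reach is the distance from the TCP to the fingertips, in m); z points along the fingers, y is the line along which they close (so a half turn about z gives the same grasp; the last joint's range is limited). The gripper opens to 85 mm and grips with 20 to 120 N. Pads are 22 mm wide; open, the fingers measure 114 mm over their backs; the gripper's body (76 mm by 85 mm) begins 54 mm behind the grasp point. The pads swing forward as they close: fully open they stand 13 mm farther back than shut.
Start: joints at [-1.414, 0.521, -0.036, 1.599, 0.021, 1.021, -0.113], TCP at [0.141, 0.609, 0.304] pointing down, gripper open.
Joint ranges: [-2.91, 2.91], [-0.3, 2.13], [-1.5, 1.42], [0.17, 2.43], [-1.26, 4.41], [0.16, 1.93], [-2.52, 2.52]. Speed limits (rad/s): [1.89, 1.89, 2.39, 2.39, 3.01, 3.01, 3.01].

## Interface

Orientations are given as [roll, pitch, yaw] about the fixed x, y, z axes, in that order (R = Rz(yaw) Ry(pitch) Rx(roll)).
In Python, from workcell import bot gives the robot as it stands. The module is installed in compiled form; this text tells all that it offers.
- The arm moves only by the shell command python3 -m jog 'ROWS' [FORCE]. ROWS is JSON, a list that holds one entry, the list of rows, each a list of 7 numbers: the shift along the tool's x, y, z in mm, then the turn, a rotation vector about the tool's x, y, z in rad, then the opening, from 0 (shut) to 1 (fully open). In form: [[[tx, ty, tz, wx, wy, wz, fingers], ...]]. A call has 1 to 5 rows; each row shifts and turns the commanded pose from where the row before left it, along the tool's axes as they then stand; what a row does not reach is not made up. A row lasts 1/10 s, in which the tool goes at most 50 mm and 8.59 degrees, less where a joint would pass 70% of its speed; a pose out of reach is approached as far as the arm can. A call is refused whole if a number of a shift passes 50 or a number of a turn 0.15, either way. A call with a gripper value outside its range is refused whole. The fingers move at their own pace and stop on an object; FORCE is the grip in N (left out, the last holds). Time passes only in rows, so rows that do not move let the fingers close. It gives the time, the measured TCP pose, the force, the opening and the grip force at its end, in the units of the state.
- bot.observe(): the state, without advancing time (a new reading comes with each control period).
- bot.grab_frame(name): name is "scene" or "top"; returns a dict with "img" (384x512x3 uint8, red, green, blue), "intrinsics" (3x3 intrinsics, pixels), "k1" (the pictures are not rectified: a ray, as slopes to the right and down, at radius r is drawn at 1 + k1 r^2 times it, then the intrinsics apply), "R" (3x3) and "t" (3): a world point X has camera coordinates R X + t. Camera axes: x right, y down, z forward; pixel columns grow to the right and rows downward; lengths in m; the calibration is good to about 2 mm. A picture is of the moment at which its call begins. There is no depth.
- bot.job_done(): hands the job in; it is judged then, once.
Trained networks look in a picture, given as the dict that the camera call returned (one of the last four; its "shot" number tells which), for a name from the list of things; names that differ only in an ending like _2 or _b are one class to them, and where a whole thing is asked for, a point or a joint stands for the part that bears it (a point fixed in the world has none). Each returns a list of dicts, best first, with "conf" (0 to 1); they miss things now and then, are a little off and sometimes report something else, mostly with a low value. They report only what shows in the picture. A call takes as long as a camera call.
- bot.trace(query, picture): "region" (384x512 bool, what is visible of it).
- bot.spot_point(query, picture): "xyz" ([x, y, z] in m, in world coordinates, good to about 4 mm: a listed point, or the origin of a listed thing).
The state is a dict: "clock": time; "qpos": joint angles; "qd": joint speeds; "joint_efforts": joint torques, N m; "position": TCP position; "tool_rot": TCP orientation; "force": force on the tool from outside, world axes, zero at the start; "moment": the same for the moment, N m; "grip_width": finger opening in m; "finger_force": force on a finger pad.
Only numpy, scipy, OpenCV 4.12 (cv2) and the standard library are available. Lean on these libraries where they do the work, as an engineer would, in place of code of your own. Each camera call takes 0.05 s, during which the arm holds its last target. There are 200 camera calls.

## Task

Set up the circuit-board holder for the next board: turn its hand crank until the pointer on the moving jaw lines up with the tall rider on the scale (ignore the low rider). Only then swing both locking levers on the jaw fully down, one after the other, until each snaps home; press them down gently, let go of everything, and leave the other things on the bench where they are.

Things in the scene. Friction and masses are not known exactly. Their poses are not given: they have to be found in the camera images.
- holder: circuit-board holder, fixed to the bench: aluminium base plate 140 x 300 x 12 mm with a painted block 30 mm deep at each end. Origin: centre of its underside, on the bench. Its x runs across, its y along the screw and slide (the crank is at the -y end), z up. End blocks: crank end, 52 mm high and 88 mm in the middle 44 mm, occupying y -150 to -120 mm; fixed jaw 88 mm high at y +120 to +150 mm. A scale bar (30 mm wide, 52 mm high, ticks every 10 mm) runs along y at x = +87 mm.
- jaw (a joint): position of the moving jaw along the holder's y (m), 0 in mid-travel, stops at -0.048 and +0.048. The jaw is a grey bar 140 mm (x) by 34 mm (y), its top 90 mm above the bench. It moves only by the crank and does not drift.
- jaw_pointer (a point): top end of the steel pointer blade (5 mm thick along y) on the jaw's +x end, 76 mm above the bench over the scale bar. Frame parallel to the holder's.
- rider_tall: steel rider clipped on the scale, with an upright blade 5 mm thick along y whose top is 41 mm above the scale (93 mm above the bench). Fixed; origin on the scale's top at the blade's middle in y; axes parallel to the holder's. Pointer and rider are lined up when the pointer's y in this frame is 0. It may be on either side of the pointer.
- rider_low: the other rider, same clip, its ridge only 13 mm high; not the one to set to. Fixed; origin on the scale's top.
- crank (a joint): crank angle (rad, counts on over many turns): 0 = handle straight up, positive = clockwise seen from the crank end (looking along the holder's +y), that is the handle goes from up towards +x. One clockwise turn draws the jaw 8 mm towards the crank (-y): jaw moves -0.008/(2 pi) m per rad. The screw starts with the jaw near mid-travel. Turning takes about 2 to 3 N at the handle; it stays where left.
- crank_axis (a point): point on the crank's axis of turning, 75 mm above the bench, 176 mm from the holder's origin on its -y side. The axis is level, along the holder's y.
- handle (a point): middle of the crank's black handle: a cylinder 22 mm in diameter and 56 mm long, lying level along the holder's y, sticking out on the -y side. It is 36 mm from the crank's axis and turns freely on its own pin, so it can be pinched from above and carried round a circle of 36 mm radius without turning the gripper. This point is 44 mm beyond crank_axis along -y; the crank arm (18 mm wide, 8 mm thick) is behind it, its outer face 34 mm from this point.
- lever_a (a joint): locking lever on the jaw's top at the holder's x = -42 mm: 0 = upright (open), 1.5 rad = lying towards the holder's +y, fully down (its stop). Over-centre spring: it resists with up to about 7 N at its tip, springs back up if let go before about 0.9 rad, and past that snaps down to its stop and stays.
- lever_a_tip (a point): middle of that lever's black tip (22 mm along x, 12 mm thick, 24 mm long), 64 mm from its pivot.
- lever_a_pivot (a point): pivot of that lever, moving with the jaw, 103 mm above the bench; its axis is level along the holder's x.
- lever_b (a joint): the same kind of locking lever at the holder's x = +42 mm; same values and behaviour.
- lever_b_tip (a point): middle of its black tip, 64 mm from its pivot.
- lever_b_pivot (a point): pivot of this lever, 103 mm above the bench, 84 mm from the other pivot.
- circuit_board: loose green circuit board 100 x 70 mm, 18 mm high with its parts; leave alone. Origin under its centre.
- tape_roll: loose roll of tape, 96 mm across, 25 mm high; leave alone.
- screwdriver: loose screwdriver 180 mm long; leave alone.
- heat_sink: loose finned aluminium heat sink 40 x 30 x 23 mm lying on the holder's base plate between the moving jaw and the fixed jaw; leave alone.
- solder_reel: loose solder reel, 56 mm across, 42 mm high; leave alone.
- relay_module: loose black relay module 45 x 90 x 58 mm; leave alone.
- parts_tray: loose grey parts tray 130 x 100 x 35 mm; leave alone.

How it is judged:
By the outcome, as a careful person would: the job done as asked, in the order asked, and still so for the second after the job is handed in, with the robot touching nothing.
It also fails if it takes over 72 s, if anything falls off the work surface, if the arm or the gripper's body presses on something with over 40 N, if the wrist force passes 120 N, or if a joint passes its speed limit or range.

## Working session

There is one attempt and no reset: what is moved stays moved. The work goes in short steps, Python scripts to look and compute and a shell command to move; the robot and the scene stay as the last step left them, time stands still between calls to the robot, and variables do not carry over. Pictures are saved under pics/ and viewed, at most 10 in all, crops included, and the job is handed in when it is done.

```bash
mkdir -p pics; cat > h.py <<'E'
from workcell import bot
import numpy as np, cv2
def save(f,n): cv2.imwrite('pics/'+n,cv2.cvtColor(f['img'],cv2.COLOR_RGB2BGR))
def proj(f,X):
    c=f['R']@np.asarray(X)+f['t']; s=c[:2]/c[2]; s=s*(1+f['k1']*(s@s)); return (f['intrinsics']@np.r_[s,1])[:2]
E
python3 - <<'E'
from h import *
print(bot.tip_reach, {k:np.round(v,3) for k,v in bot.observe().items()})
for n in ['scene','top']:
    f=bot.grab_frame(n); save(f,n+'0.png')
    print(n, 'cam',np.round(-f['R'].T@f['t'],3))
    for q in ['holder','jaw_pointer','rider_tall','rider_low','crank_axis','handle','lever_a_tip','lever_a_pivot','lever_b_tip','lever_b_pivot','relay_module','heat_sink','solder_reel','parts_tray','tape_roll','circuit_board','screwdriver']:
        print(q,[(np.round(d['xyz'],4).tolist(),round(d['conf'],2),proj(f,d['xyz']).round().tolist()) for d in bot.spot_point(q,f)[:3]])
E
```

```text
0.0726 {'clock': np.float64(0.0), 'qpos': array([-1.414,  0.522, -0.036,  1.6  ,  0.021,  1.021, -0.113]), 'qd': array([-0.002,  0.001, -0.   , -0.   , -0.   ,  0.001, -0.001]), 'joint_efforts': array([ 0.0000e+00, -9.2709e+01,  1.9800e+00, -3.6994e+01,  1.8000e-02,
        8.0000e-03,  0.0000e+00]), 'position': array([0.14 , 0.609, 0.303]), 'tool_rot': array([-3.14 ,  0.   ,  2.915]), 'force': array([-0.39 ,  0.362,  0.271]), 'moment': array([ 0.087, -0.025, -0.008]), 'finger_force': np.float64(0.0), 'grip_width': np.float64(0.085)}
scene cam [1.127 0.539 0.939]
holder [([0.5427, -0.0141, 0.0028], 0.64, [271.0, 220.0]), ([0.5843, -0.0054, 0.1024], 0.47, [265.0, 208.0]), ([0.4679, 0.1903, 0.0037], 0.37, [331.0, 243.0])]
jaw_pointer [([0.6261, 0.0039, 0.0776], 0.76, [257.0, 221.0]), ([0.6223, 0.0288, 0.0516], 0.37, [263.0, 231.0])]
rider_tall [([0.6347, -0.0077, 0.0508], 0.42, [252.0, 226.0])]
rider_low [([0.6213, 0.029, 0.0499], 0.49, [263.0, 231.0])]
crank_axis [([0.5859, -0.1823, 0.0743], 0.6, [229.0, 186.0]), ([0.5098, 0.0682, 0.0089], 0.3, [295.0, 228.0])]
handle [([0.6345, -0.21
[... 1686 characters left out ...]
_b_pivot [([0.5786, -0.0071, 0.0984], 0.87, [223.0, 193.0])]
relay_module [([0.6907, 0.064, -0.0012], 0.64, [202.0, 161.0]), ([0.4558, -0.4689, 0.0001], 0.5, [390.0, 243.0])]
heat_sink [([0.5125, 0.0691, 0.0085], 0.57, [198.0, 221.0])]
solder_reel [([0.4087, -0.0358, 0.0019], 0.85, [235.0, 259.0])]
parts_tray [([0.4562, -0.4716, 0.0023], 0.86, [391.0, 243.0]), ([0.4624, 0.1939, 0.0004], 0.64, [153.0, 239.0]), ([0.5032, -0.0259, 0.1], 0.62, [229.0, 222.0])]
tape_roll [([0.5044, -0.0289, 0.0994], 0.2, [230.0, 221.0])]
circuit_board [([0.356, 0.0561, -0.0021], 0.64, [201.0, 278.0]), ([0.5127, 0.0649, 0.0112], 0.55, [199.0, 221.0])]
screwdriver [([0.4647, 0.1919, -0.0023], 0.61, [154.0, 238.0])]
```

```bash
python3 - <<'E'
import cv2
a=cv2.imread('pics/scene0.png')[130:290,180:360]; cv2.imwrite('pics/s0c.png',cv2.resize(a,(675,600),interpolation=2))
a=cv2.imread('pics/top0.png')[130:290,150:350]; cv2.imwrite('pics/t0c.png',cv2.resize(a,(750,600),interpolation=2))
E
```

```text
(no output)
```

View pics/s0c.png

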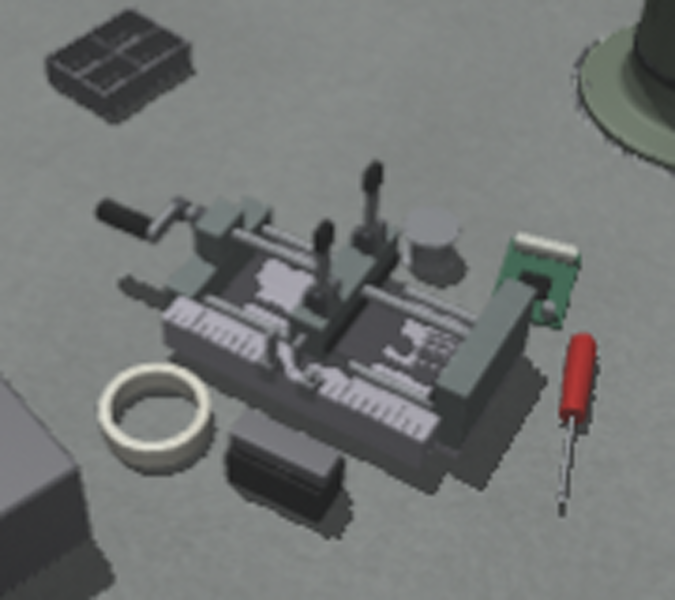

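View pics/t0c.png

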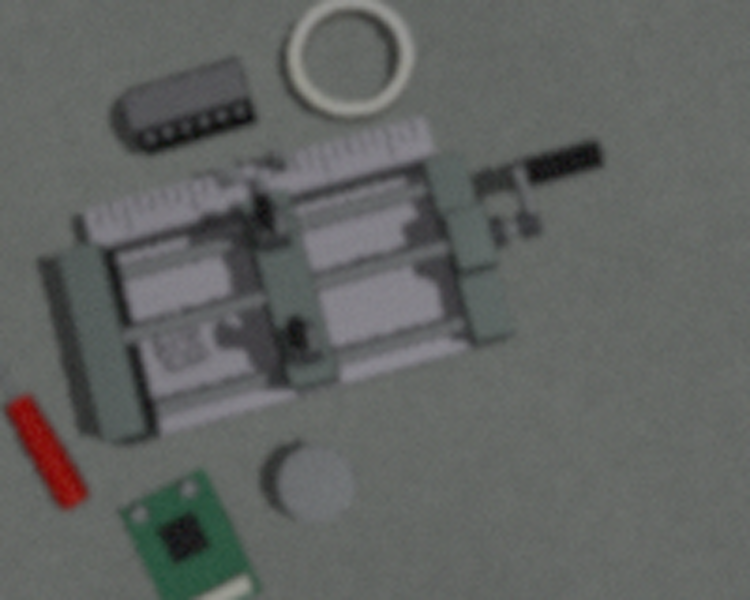

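```bash
cat >> h.py <<'E'
def many(qs,n,cams=('scene','top'),minc=.3,near=None,tol=.06):
    D={q:[] for q in qs}; F={}
    for i in range(n):
        for c in cams:
            f=bot.grab_frame(c); F.setdefault(c,[]).append(f)
            for q in qs:
                for d in bot.spot_point(q,f):
                    if d['conf']>minc and (near is None or q not in near or np.linalg.norm(d['xyz']-np.array(near[q]))<tol):
                        D[q].append((c,*np.round(d['xyz'],4).tolist(),round(d['conf'],2))); break
    return D,F
E
python3 - <<'E'
from h import *
near=dict(jaw_pointer=[.627,.004,.077],rider_tall=[.632,-.007,.05],rider_low=[.622,.029,.05],handle=[.634,-.218,.073],crank_axis=[.587,-.182,.073],holder=[.5425,-.0147,0])
D,F=many(list(near),3,minc=.15,near=near)
for q in D:
    print(q,np.round(np.mean([x[1:4] for x in D[q]],0),4)); [print('   ',x) for x in D[q]]
f=F['scene'][0]; im=np.mean([g['img'] for g in F['scene']],0).astype('uint8')
cv2.imwrite('pics/s1.png',cv2.resize(cv2.cvtColor(im,4)[195:255,225:305],(800,600),interpolation=2))
f=F['top'][0]; im=np.mean([g['img'] for g in F['top']],0).astype('uint8')
cv2.imwrite('pics/t1.png',cv2.resize(cv2.cvtColor(im,4)[155:215,185:265],(800,600),interpolation=2))
print(bot.observe()['clock'])
E
```

```text
jaw_pointer [0.627  0.0045 0.0758]
    ('scene', 0.6261, 0.0071, 0.0747, 0.65)
    ('top', 0.6266, 0.0023, 0.078, 0.92)
    ('scene', 0.6285, 0.0069, 0.0757, 0.63)
    ('top', 0.628, 0.0015, 0.0774, 0.76)
    ('scene', 0.6262, 0.0079, 0.0723, 0.86)
    ('top', 0.6265, 0.0013, 0.0764, 0.62)
rider_tall [ 0.6315 -0.0066  0.0545]
    ('scene', 0.6344, -0.0064, 0.0557, 0.42)
    ('top', 0.6299, -0.008, 0.0526, 0.52)
    ('scene', 0.6345, -0.0066, 0.0569, 0.54)
    ('top', 0.6309, -0.007, 0.0535, 0.47)
    ('scene', 0.629, -0.0047, 0.0562, 0.46)
    ('top', 0.6302, -0.0072, 0.0519, 0.61)
rider_low [0.6206 0.0272 0.0512]
    ('scene', 0.6202, 0.0273, 0.0521, 0.48)
    ('top', 0.6201, 0.0273, 0.0488, 0.59)
    ('scene', 0.623, 0.0308, 0.0498, 0.62)
    ('top', 0.6206, 0.026, 0.0511, 0.56)
    ('scene', 0.6202, 0.0267, 0.0543, 0.49)
    ('top', 0.6193, 0.0252, 0.0514, 0.52)
handle [ 0.6366 -0.2171  0.0718]
    ('scene', 0.6349, -0.2187, 0.0708, 0.57)
    ('top', 0.6368, -0.2162, 0.0724, 0.52)
    ('scene', 0.6404, -0.2185, 0.0698, 0.67)
    ('top', 0.6385, -0.2153, 0.0738, 0.71)
    ('top', 0.6323, -0.217, 0.0722, 0.54)
crank_axis [ 0.5858 -0.1812  0.0745]
    ('scene', 0.5864, -0.1823, 0.077, 0.7)
    ('top', 0.5856, -0.1791, 0.0749, 0.98)
    ('scene', 0.588, -0.1808, 0.0766, 0.8)
    ('top', 0.5847, -0.1812, 0.0717, 0.57)
    ('top', 0.5845, -0.1828, 0.0724, 0.68)
holder [ 0.5413 -0.0148  0.0009]
    ('scene', 0.5428, -0.0117, 0.0023, 0.62)
    ('top', 0.5395, -0.0132, 0.001, 0.98)
    ('scene', 0.5427, -0.0125, -0.0003, 0.96)
    ('top', 0.5396, -0.0171, 0.0005, 0.57)
    ('scene', 0.5438, -0.0179, -0.0013, 0.77)
    ('top', 0.5394, -0.0164, 0.0032, 0.84)
3.9
```

View pics/s1.png

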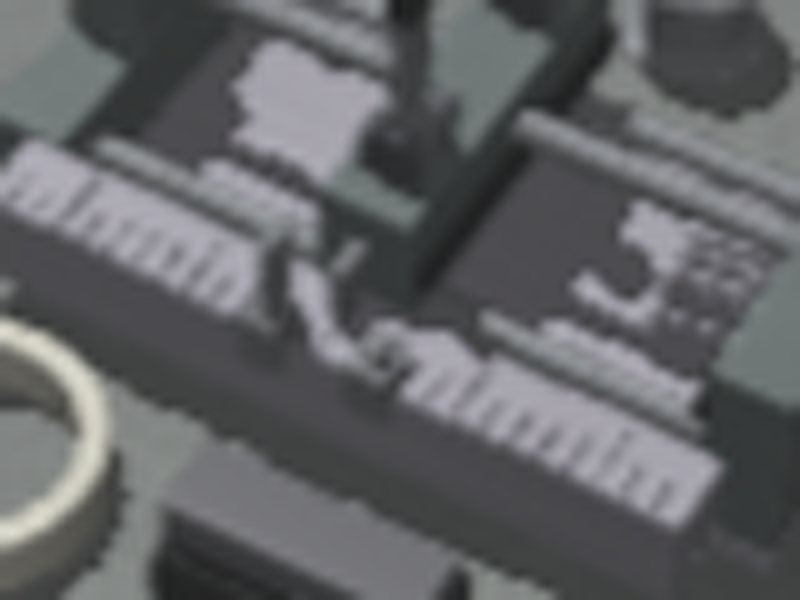

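View pics/t1.png

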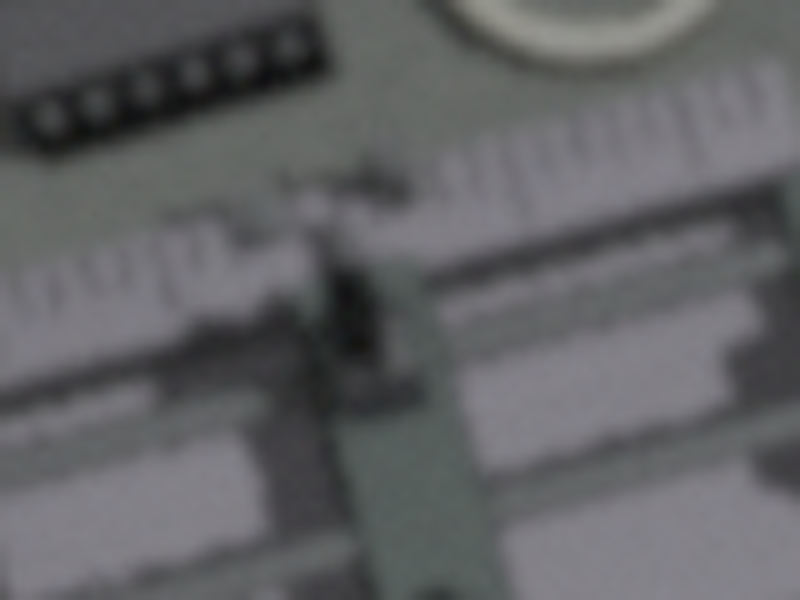

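```bash
python3 - <<'E'
from h import *
from scipy.spatial.transform import Rotation as Ro
s=bot.observe(); p=np.array(s['position']);R=Ro.from_euler('xyz',s['tool_rot'])
print(p,s['tool_rot'])
wp=[(.5,.3,.303)]*1+[(.6353,-.2218,.22)]
n=[10,11]; rot=1.831-s['tool_rot'][2]
k=0
for w,m in zip(wp,n):
    d=(np.array(w)-p)/m
    for i in range(m):
        print(np.round(R.inv().apply(d)*1000,0)); 
        if k<8: R=R*Ro.from_rotvec([0,0,-rot/8]); k+=1
    p=np.array(w)
print(-rot/8,R.as_euler('xyz'))
E
```

```text
[0.14053698 0.60898297 0.30390199] [-3.14155474e+00 -1.42932793e-05  2.91476817e+00]
[-42. -22.   0.]
[-45. -16.   0.]
[-46. -10.   0.]
[-47.  -4.   0.]
[-47.   3.   0.]
[-47.   9.   0.]
[-45.  15.   0.]
[-42.  21.   0.]
[-39.  27.   0.]
[-39.  27.   0.]
[-49.  -0.   8.]
[-49.  -0.   8.]
[-49.  -0.   8.]
[-49.  -0.   8.]
[-49.  -0.   8.]
[-49.  -0.   8.]
[-49.  -0.   8.]
[-49.  -0.   8.]
[-49.  -0.   8.]
[-49.  -0.   8.]
[-49.  -0.   8.]
0.13547102148114076 [-3.14156228e+00  2.68120210e-05  1.83100000e+00]
```

```bash
python3 -m jog '[[[-42,-22,0,0,0,0.1355,1],[-45,-16,0,0,0,0.1355,1],[-46,-10,0,0,0,0.1355,1],[-47,-4,0,0,0,0.1355,1],[-47,3,0,0,0,0.1355,1]]]'
python3 -m jog '[[[-47,9,0,0,0,0.1355,1],[-45,15,0,0,0,0.1355,1],[-42,21,0,0,0,0.1355,1],[-39,27,0,0,0,0,1],[-39,27,0,0,0,0,1]]]'
python3 -m jog '[[[-49,0,0,0,0,0,1],[-49,0,0,0,0,0,1],[-49,0,0,0,0,0,1],[-49,0,0,0,0,0,1],[-49,0,0,0,0,0,1]]]'
python3 -m jog '[[[-49,0,0,0,0,0,1],[-49,0,0,0,0,0,1],[-49,0,0,0,0,0,1],[-49,0,30,0,0,0,1],[-49,0,40,0,0,0,1]]]'
python3 -m jog '[[[-49,0,0,0,0,0,1],[0,0,0,0,0,0,1],[0,0,0,0,0,0,1]]]'
```

```text
clock: 4.4
position: [0.3211, 0.4534, 0.3042]
tool_rot: [3.141, -0.0, 2.232]
force: [1.0, 1.5, -0.7]
grip_width: 0.0857
finger_force: 0.0
clock: 4.9
position: [0.5008, 0.2989, 0.3041]
tool_rot: [3.141, -0.0, 1.831]
force: [0.6, 0.3, 0.3]
grip_width: 0.0854
finger_force: 0.0
clock: 5.4
position: [0.5628, 0.0615, 0.3041]
tool_rot: [3.141, -0.0, 1.831]
force: [0.9, 0.3, -0.6]
grip_width: 0.0851
finger_force: 0.0
clock: 5.9
position: [0.6221, -0.1598, 0.2465]
tool_rot: [3.139, 0.001, 1.83]
force: [1.1, 0.2, 0.1]
grip_width: 0.0855
finger_force: 0.0
clock: 6.2
position: [0.6336, -0.206, 0.2458]
tool_rot: [-3.141, 0.0, 1.829]
force: [0.5, 1.2, 0.2]
grip_width: 0.0853
finger_force: 0.0
```

```bash
python3 -m jog '[[[-8,-1,30,0,0,0,1],[-8,-1,30,0,0,0,1],[0,0,30,0,0,0,1],[0,0,28,0,0,0,1],[0,0,0,0,0,0,0.5]]]' 20
python3 -m jog '[[[0,0,0,0,0,0,0.2],[0,0,0,0,0,0,0],[0,0,0,0,0,0,0],[0,0,0,0,0,0,0],[0,0,0,0,0,0,0]]]' 20
python3 - <<'E'
from h import *
f=bot.grab_frame('scene')
cv2.imwrite('pics/s2.png',cv2.resize(cv2.cvtColor(f['img'],4)[140:240,160:290],(780,600),interpolation=2))
print(bot.spot_point('handle',f)[:1],bot.observe()['force'])
E
```

```text
clock: 6.7
position: [0.6348, -0.2185, 0.1251]
tool_rot: [-3.138, -0.003, 1.832]
force: [0.1, -0.1, -0.1]
grip_width: 0.0735
finger_force: 0.0
clock: 7.2
position: [0.6375, -0.2206, 0.1297]
tool_rot: [3.138, 0.002, 1.831]
force: [6.3, 0.2, 1.0]
grip_width: 0.0208
finger_force: 23.2
[{'xyz': [0.635, -0.2178, 0.0717], 'conf': 0.53}] [5.46444463 0.43870112 0.17132825]
```

View pics/s2.png

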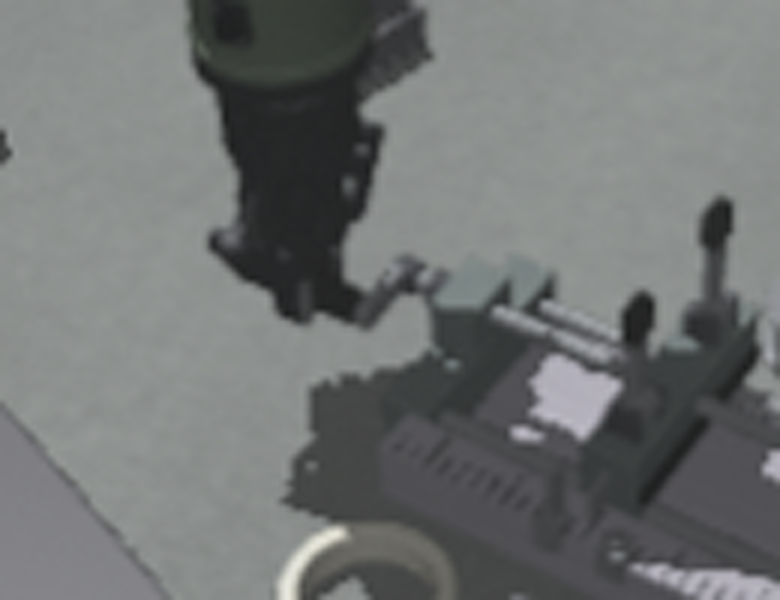

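```bash
python3 -m jog '[[[0,2,0,0,0,0,0],[-0,-1.8,11.1,0,0,0,0],[0,-5.1,10,0,0,0,0],[0,-8,8,0,0,0,0],[0,-10,5.1,0,0,0,0]]]' 30
python3 -m jog '[[[0,-11.1,1.8,0,0,0,0],[0,0,0,0,0,0,0]]]'; python3 -c "
from h import *
print(bot.observe()['force'],bot.observe()['position'])"
```

```text
clock: 7.8
position: [0.6134, -0.2273, 0.0951]
tool_rot: [-3.141, 0.0, 1.83]
force: [-7.9, 3.6, 33.1]
grip_width: 0.0205
finger_force: 34.6
clock: 8.0
position: [0.6034, -0.2302, 0.0943]
tool_rot: [3.139, 0.001, 1.83]
force: [-3.2, -0.4, 20.5]
grip_width: 0.0207
finger_force: 33.2
[-3.19000661 -0.39356397 20.51651976] [ 0.60338491 -0.23024146  0.09431774]
```

```bash
python3 -m jog '[[[0,0,-2,0,0,0,0],[0,-11.1,-1.8,0,0,0,0],[0,-10,-5.1,0,0,0,0],[0,-8,-8,0,0,0,0],[0,-5.1,-10,0,0,0,0]]]'
python3 -m jog '[[[0,-1.8,-11.1,0,0,0,0],[0,0,0,0,0,0,0]]]'
```

```text
clock: 8.5
position: [0.5703, -0.2397, 0.1199]
tool_rot: [3.14, 0.003, 1.83]
force: [7.3, -6.6, -1.4]
grip_width: 0.0209
finger_force: 30.6
clock: 8.7
position: [0.5688, -0.2402, 0.1321]
tool_rot: [3.14, 0.003, 1.83]
force: [0.8, -9.1, 1.3]
grip_width: 0.0211
finger_force: 31.3
```

```bash
python3 -m jog '[[[-1,1.8,-11.1,0,0,0,0],[0,5.1,-10,0,0,0,0],[0,8,-8,0,0,0,0],[0,10,-5.1,0,0,0,0],[0,11.1,-1.8,0,0,0,0]]]'
python3 -m jog '[[[0,11.1,1.8,0,0,0,0],[0,10,5.1,0,0,0,0],[0,8,8,0,0,0,0],[0,5.1,10,0,0,0,0],[0,1.8,11.1,0,0,0,0]]]'
python3 -m jog '[[[0,-1.8,11.1,0,0,0,0],[0,-5.1,10,0,0,0,0],[0,-8,8,0,0,0,0],[0,-10,5.1,0,0,0,0],[0,-11.1,1.8,0,0,0,0]]]'
python3 -m jog '[[[0,0,0,0,0,0,0]]]'
python3 - <<'E'
from h import *
near=dict(jaw_pointer=[.629,-.004,.077],rider_tall=[.632,-.007,.05])
D,F=many(list(near),3,minc=.15,near=near)
y=np.array([-.26,.9655])
for c in ['scene','top']:
    m={}
    for q in D:
        a=np.array([x[1:4] for x in D[q] if x[0]==c]); m[q]=a.mean(0) if len(a) else np.zeros(3); print(c,q,m[q].round(4),np.round(a[:,:2]@y,4) if len(a) else '')
    print('pointer-tall along y',(m['jaw_pointer']-m['rider_tall'])[:2]@y)
im=np.mean([g['img'] for g in F['scene']],0).astype('uint8'); cv2.imwrite('pics/s3raw.png',cv2.cvtColor(im,4))
a=cv2.resize(cv2.cvtColor(im,4)[200:245,230:280],(665,600),interpolation=2)
cv2.imwrite('pics/s3.png',a)
E
```

```text
clock: 9.2
position: [0.6039, -0.2305, 0.1674]
tool_rot: [3.141, 0.0, 1.83]
force: [-3.5, -1.2, 1.5]
grip_width: 0.0208
finger_force: 31.6
clock: 9.7
position: [0.6384, -0.2206, 0.1287]
tool_rot: [-3.141, -0.001, 1.831]
force: [-6.0, 1.6, 2.9]
grip_width: 0.021
finger_force: 31.8
clock: 10.2
position: [0.6033, -0.2304, 0.0942]
tool_rot: [3.14, 0.0, 1.831]
force: [0.2, 6.3, 23.7]
grip_width: 0.0212
finger_force: 33.2
clock: 10.3
position: [0.6027, -0.2307, 0.0946]
tool_rot: [3.141, -0.0, 1.83]
force: [-2.1, 3.4, 16.8]
grip_width: 0.0207
finger_force: 32.9
scene jaw_pointer [ 0.6297 -0.004   0.0753] [-0.1662 -0.1691]
scene rider_tall [0.6283 0.0055 0.0545] [-0.1687 -0.136  -0.1693]
pointer-tall along y -0.009608041666666657
top jaw_pointer [ 0.629  -0.0087  0.0772] [-0.1752 -0.1687]
top rider_tall [ 0.6311 -0.0088  0.0615] [-0.1731 -0.1719 -0.1726]
pointer-tall along y 0.0005973666666666671
```

View pics/s3.png

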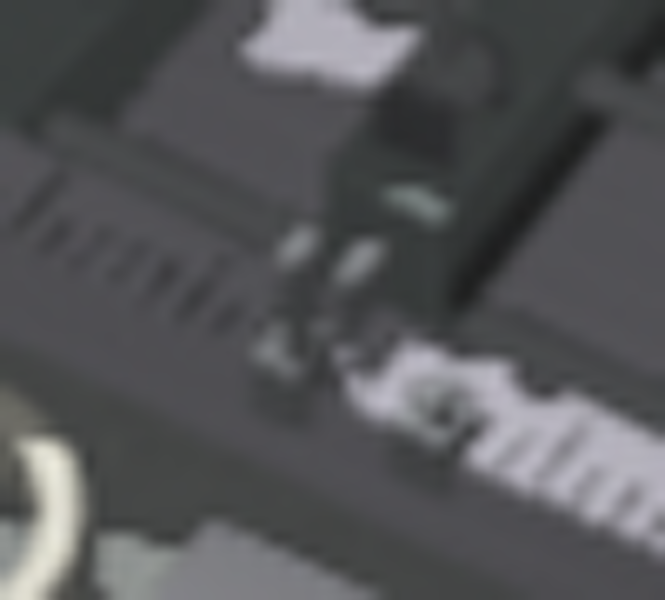

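```bash
cat > fit.py <<'E'
from h import *
import pickle
y=np.array([-.26,.9655]); x=np.array([.9655,.26])
def atz(f,X,z):
    C=-f['R'].T@f['t']; X=np.array(X); return C+(X-C)*(z-C[2])/(X[2]-C[2])
def rep(D,F):
    for c in F:
        m={}
        for q,z in [('jaw_pointer',.076),('rider_tall',.052),('rider_low',.052)]:
            a=np.array([atz(F[c],v[1:4],z)[:2] for v in D.get(q,[]) if v[0]==c])
            if len(a): m[q]=np.median(a,0); print(c,q,'y',(a@y*1e3).round(1),'x',(a@x*1e3).round(1))
        if len(m)>1: print(c,'diff y mm',(m['jaw_pointer']-m['rider_tall'])@y*1e3)
E
python3 - <<'E'
from fit import *
F={c:bot.grab_frame(c) for c in ('scene','top')}
D0=dict(jaw_pointer=[('scene',.6261,.0039,.0776),('top',.6287,.004,.0783),('scene', 0.6261, 0.0071, 0.0747, 0.65), ('top', 0.6266, 0.0023, 0.078, 0.92), ('scene', 0.6285, 0.0069, 0.0757, 0.63), ('top', 0.628, 0.0015, 0.0774, 0.76), ('scene', 0.6262, 0.0079, 0.0723, 0.86), ('top', 0.6265, 0.0013, 0.0764, 0.62)],
rider_tall=[('scene',.6347,-.0077,.0508),('top',.6294,-.0067,.0516),('scene', 0.6344, -0.0064, 0.0557, 0.42), ('top', 0.6299, -0.008, 0.0526, 0.52), ('scene', 0.6345, -0.0066, 0.0569, 0.54), ('top', 0.6309, -0.007, 0.0535, 0.47), ('scene', 0.629, -0.0047, 0.0562, 0.46), ('top', 0.6302, -0.0072, 0.0519, 0.61)],
rider_low=[('scene',.6213,.029,.0499),('scene', 0.6202, 0.0273, 0.0521, 0.48), ('top', 0.6201, 0.0273, 0.0488, 0.59), ('scene', 0.623, 0.0308, 0.0498, 0.62), ('top', 0.6206, 0.026, 0.0511, 0.56)])
rep(D0,F)
D1={q:[] for q in ('jaw_pointer','rider_tall')}
for i in range(2):
  for c in F:
    for q in D1:
        r=[d for d in bot.spot_point(q,F[c]) if np.linalg.norm(d['xyz']-np.array([.63,-.006,.06]))<.03]
        if r: D1[q].append((c,*r[0]['xyz']))
    if i==0 : F[c]=bot.grab_frame(c)
print('now');rep(D1,F)
# expected px: tall top, pointer top aligned
h=np.array([.5415,-.0147])
for c in F:
    for nm,xx,yy,z in [('tall top c',.087,0,.093),('tall top in',.075,0,.093),('tall base',.087,0,.052),('ptr top',.087,0,.076),('ptr in',.075,0,.076),('ptr y+2',.087,.002,.076),('ptr y+10',.087,.01,.076)]:
        p=h+x*xx+y*(-.0165+yy)
        print(c,nm,proj(F[c],[*p,z]).round(2))
E
```

```text
scene jaw_pointer y [-159.7 -155.4 -156.6 -153.6] x [604.4 607.3 608.8 609.3]
scene rider_tall y [-171.9 -172.8 -173.6 -170. ] x [611.6 608.3 607.5 603.1]
scene rider_low y [-132.7 -134.9 -131.4] x [608.9 605.8 611. ]
scene diff y mm 16.10177885553739
top jaw_pointer y [-159.5 -160.6 -161.8 -161.6] x [608.6 606.  607.  605.3]
top rider_tall y [-170.1 -171.5 -170.8 -170.8] x [605.9 606.2 607.6 606.6]
top rider_low y [-135.1 -136.3] x [605.1 605.7]
top diff y mm 9.423383662344769
now
scene jaw_pointer y [-168.3 -164.5] x [607.2 604.8]
scene rider_tall y [-173.9 -171.6] x [605.  607.5]
scene diff y mm 6.377099275433167
top jaw_pointer y [-170.4 -172. ] x [607.1 605.6]
top rider_tall y [-168.6 -172.8] x [607.2 606.1]
top diff y mm -0.4724897552455497
scene tall top c [253.47 216.67]
scene tall top in [255.52 214.25]
scene tall base [253.49 225.06]
scene ptr top [253.48 220.2 ]
scene ptr in [255.5  217.79]
scene ptr y+2 [254.01 220.46]
scene ptr y+10 [256.15 221.5 ]
top tall top c [223.42 174.24]
top tall top in [224.51 178.51]
top tall base [224.64 177.37]
top ptr top [223.94 175.57]
top ptr in [225.01 179.78]
top ptr y+2 [223.22 175.75]
top ptr y+10 [220.35 176.49]
```

```bash
python3 -m jog '[[[0,0,-2,0,0,0,0],[0,0,0,0,0,0,0.6],[0,0,0,0,0,0,1],[0,0,0,0,0,0,1],[0,0,-40,0,0,0,1]]]'
python3 -m jog '[[[0,0,-45,0,0,0,1],[0,0,-45,0,0,0,1],[0,0,-45,0,0,0,1],[0,0,-40,0,0,0,1],[48,-10,0,0,0,0,1]]]'
python3 -m jog '[[[48,0,0,0,0,0,1],[48,0,0,0,0,0,1],[48,0,0,0,0,0,1],[48,0,0,0,0,0,1],[48,0,0,0,0,0,1]]]'
python3 -m jog '[[[48,0,0,0,0,0,1],[48,0,0,0,0,0,1],[48,0,0,0,0,0,1],[48,0,0,0,0,0,1],[48,0,0,0,0,0,1]]]'
python3 - <<'E'
from h import *
for c,b in [('scene',(200,240,230,275)),('top',(158,198,195,245))]:
    im=np.mean([bot.grab_frame(c)['img'].astype(float) for i in range(5)],0)
    im=cv2.cvtColor(im.astype('float32'),4); np.save('pics/%s4.npy'%c,im)
    a=im[b[0]:b[1],b[2]:b[3]]; k=600//(b[1]-b[0])
    cv2.imwrite('pics/%s4.png'%c,np.clip(cv2.resize(a,None,fx=k,fy=k,interpolation=2)*1.3,0,255))
print(bot.observe()['position'])
E
```

```text
clock: 12.3
position: [0.6013, -0.2294, 0.1321]
tool_rot: [-3.135, -0.004, 1.831]
force: [-0.1, 1.4, 0.9]
grip_width: 0.0775
finger_force: 0.0
clock: 12.8
position: [0.5835, -0.1914, 0.3163]
tool_rot: [3.134, 0.007, 1.825]
force: [0.1, 0.8, -0.6]
grip_width: 0.086
finger_force: 0.0
clock: 13.3
position: [0.5189, 0.0471, 0.3111]
tool_rot: [3.141, -0.0, 1.831]
force: [1.4, 0.5, -0.2]
grip_width: 0.0852
finger_force: 0.0
clock: 13.8
position: [0.4572, 0.279, 0.3112]
tool_rot: [3.141, -0.0, 1.831]
force: [2.0, 0.4, 0.4]
grip_width: 0.0855
finger_force: 0.0
[0.45846393 0.27643669 0.31125011][ WARN:0@17.463] global loadsave.cpp:1063 imwrite_ Unsupported depth image for selected encoder is fallbacked to CV_8U.
```

View pics/scene4.png

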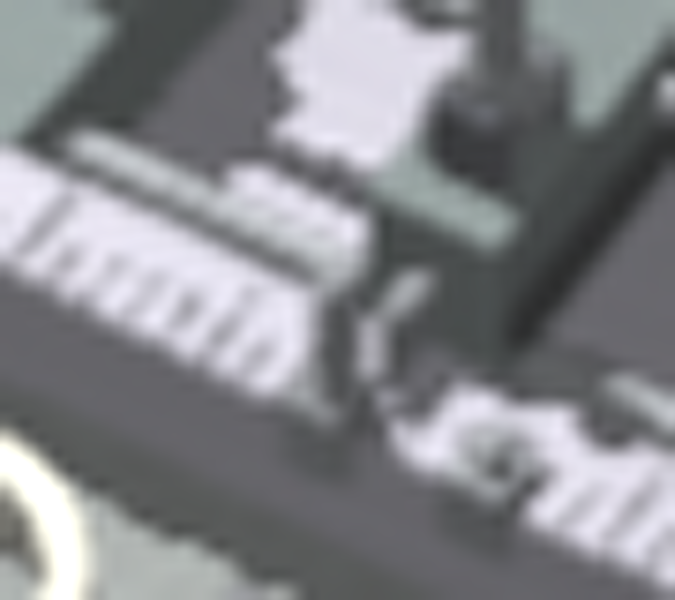

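View pics/top4.png

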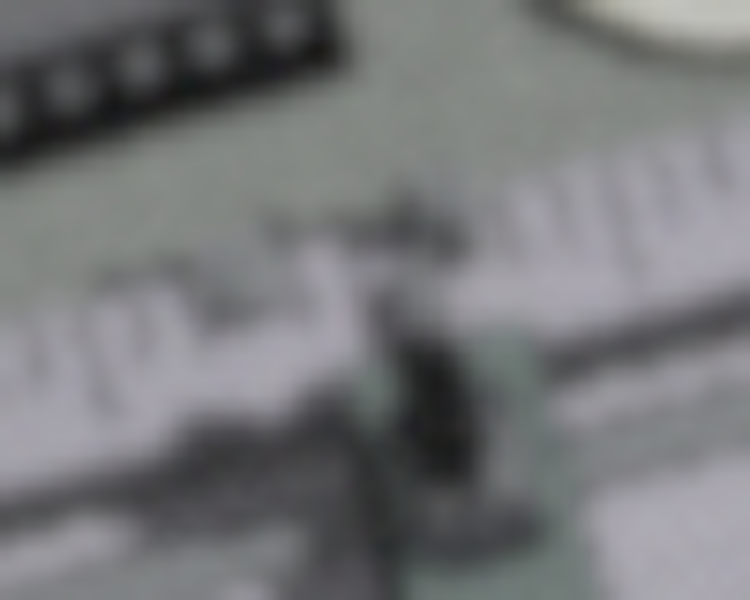

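```bash
cat > rect.py <<'E'
from h import *
h=np.array([.5415,-.0147]); Y=np.array([-.26,.9655]); X=np.array([.9655,.26])
def warp(f,im,z,ys,xs):
    gy,gx=np.meshgrid(ys,xs); P=h+gx[...,None]*X+gy[...,None]*Y
    P=np.concatenate([P,np.full(gx.shape+(1,),z)],-1)
    c=P@f['R'].T+f['t']; s=c[...,:2]/c[...,2:]; s=s*(1+f['k1']*(s**2).sum(-1,keepdims=True))
    K=f['intrinsics']; m=(s@K[:2,:2].T+K[:2,2]).astype('float32')
    return cv2.remap(im,m[...,0].copy(),m[...,1].copy(),2)
E
python3 - <<'E'
from rect import *
ys=np.arange(-60,30,.25)/1e3; xs=np.arange(108,60,-.25)/1e3
rows=[]
cal={c:bot.grab_frame(c) for c in('scene','top')}
import pickle; pickle.dump({c:{k:v for k,v in cal[c].items() if k!='img'} for c in cal},open('cal.pkl','wb'))
for z in (.052,.076,.093):
    r=[]
    for c in ('scene','top'):
        a=warp(cal[c],np.load('pics/%s4.npy'%c),z,ys,xs)
        a=np.clip((a-30)*1.5,0,255)
        for k in range(0,90,10):
            a[:(14 if k-60 in(-20,0) else 7),k*4]=(0,0,255); a[-6:,k*4]=(0,0,255)
        for k in (102,87,72): a[(108-k)*4,:8]=(0,255,255)
        r.append(a)
    rows.append(np.hstack([r[0],np.zeros((len(xs),8,3)),r[1]]))
cv2.imwrite('pics/rect.png',np.vstack(rows).astype('uint8'))
E
```

View pics/rect.png

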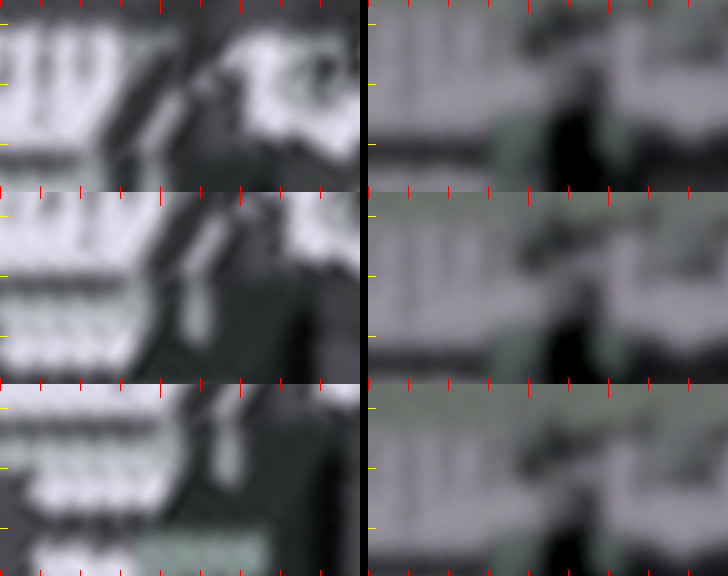

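```bash
python3 - <<'E'
from h import *
for c in ('scene','top'):
    f=bot.grab_frame(c)
    for q in ('rider_tall','rider_low'):
        for d in bot.trace(q,f)[:3]:
            m=d['region']; r,k=np.nonzero(m)
            print(c,q,round(d['conf'],2),m.sum(),'rows',r.min(),r.max(),'cols',k.min(),k.max(),'cen',k.mean().round(2),r.mean().round(2))
            if m.sum()<150 and m.sum()>0:
                for i in range(r.min(),r.max()+1): print('   ',i,''.join('#' if v else '.' for v in m[i,k.min():k.max()+1]))
E
```

```text
scene rider_tall 0.62 65 rows 217 231 cols 248 254 cen 251.02 224.75
    217 ....#..
    218 ...###.
    219 ..####.
    220 ..####.
    221 ..####.
    222 ..####.
    223 ..####.
    224 ..####.
    225 .######
    226 #######
    227 ######.
    228 #####..
    229 #####..
    230 #####..
    231 ..###..
top rider_tall 0.64 6970 rows 161 248 cols 166 312 cen 227.58 203.84
top rider_tall 0.25 364 rows 248 268 cols 224 245 cen 234.25 258.12
top rider_low 0.43 728 rows 177 232 cols 218 242 cen 230.08 205.2
```

```bash
python3 -m jog '[[[-48,0,0,0,0,0,1],[-48,0,0,0,0,0,1],[-48,0,0,0,0,0,1],[-48,0,0,0,0,0,1],[-48,0,0,0,0,0,1]]]' >/dev/null
python3 -m jog '[[[-48,0,0,0,0,0,1],[-48,0,0,0,0,0,1],[-48,0,0,0,0,0,1],[-48,0,0,0,0,0,1],[-47,5,0,0,0,0,1]]]' >/dev/null
python3 -m jog '[[[-48,4,0,0,0,0,1],[0,0,40,0,0,0,1],[0,0,40,0,0,0,1],[0,0,0,0,0,0,1]]]'
```

```text
clock: 16.1
position: [0.6003, -0.229, 0.2265]
tool_rot: [-3.135, -0.004, 1.831]
force: [-0.5, -0.2, 0.2]
grip_width: 0.0852
finger_force: 0.0
```

```bash
python3 -m jog '[[[-2,2,35,0,0,0,1],[0,0,35,0,0,0,1],[0,0,35,0,0,0,1],[0,0,27,0,0,0,1],[0,0,0,0,0,0,0.3]]]' 30
python3 -m jog '[[[0,0,0,0,0,0,0],[0,0,0,0,0,0,0],[0,0,0,0,0,0,0],[0,0,0,0,0,0,0]]]'
python3 -m jog '[[[0,-11.1,-1.8,0,0,0,0],[0,-10,-5.1,0,0,0,0],[0,-8,-8,0,0,0,0],[0,-5.1,-10,0,0,0,0],[0,-1.8,-11.1,0,0,0,0]]]'
python3 -m jog '[[[0,1.8,-11.1,0,0,0,0],[0,5.1,-10,0,0,0,0],[0,8,-8,0,0,0,0],[0,10,-5.1,0,0,0,0],[0,11.1,-1.8,0,0,0,0]]]'
python3 -m jog '[[[0,11.1,1.8,0,0,0,0],[0,10,5.1,0,0,0,0],[0,8,8,0,0,0,0],[0,0,0,0,0,0,0]]]'
```

```text
clock: 16.6
position: [0.6041, -0.2304, 0.0978]
tool_rot: [-3.139, -0.002, 1.831]
force: [-0.2, 0.1, 0.0]
grip_width: 0.0735
finger_force: 0.0
clock: 17.0
position: [0.6052, -0.2313, 0.1006]
tool_rot: [3.14, 0.001, 1.831]
force: [-0.8, 0.4, 8.2]
grip_width: 0.0206
finger_force: 31.3
clock: 17.5
position: [0.5692, -0.2415, 0.136]
tool_rot: [-3.141, 0.001, 1.83]
force: [1.4, -5.3, -4.2]
grip_width: 0.0205
finger_force: 30.2
clock: 18.0
position: [0.6048, -0.2316, 0.1728]
tool_rot: [3.141, 0.001, 1.83]
force: [-3.8, 1.2, 1.6]
grip_width: 0.0207
finger_force: 31.1
clock: 18.4
position: [0.6338, -0.2233, 0.1548]
tool_rot: [3.141, 0.0, 1.831]
force: [4.2, 1.4, -1.0]
grip_width: 0.0208
finger_force: 30.4
```

```bash
python3 -m jog '[[[0,0,0,0,0,0,0.6],[0,0,0,0,0,0,1],[0,0,0,0,0,0,1],[0,0,-40,0,0,0,1],[0,0,-45,0,0,0,1]]]'
python3 -m jog '[[[0,0,-45,0,0,0,1],[0,0,-35,0,0,0,1],[40,-12,-2,0,0,0,1],[45,-12,0,0,0,0,1],[48,-12,0,0,0,0,1]]]'
python3 -m jog '[[[48,0,0,0,0,0,1],[48,0,0,0,0,0,1],[48,0,0,0,0,0,1],[48,0,0,0,0,0,1],[48,0,0,0,0,0,1]]]'
python3 -m jog '[[[48,0,0,0,0,0,1],[48,0,0,0,0,0,1],[48,0,0,0,0,0,1]]]'
python3 - <<'E'
from rect import *
ys=np.arange(-50,30,.25)/1e3
D,F=many(['jaw_pointer','rider_tall','lever_a_pivot','lever_b_pivot'],2,minc=.15,near=dict(jaw_pointer=[.63,-.009,.076],rider_tall=[.632,-.007,.05],lever_a_pivot=[.506,-.045,.103],lever_b_pivot=[.585,-.022,.103]),tol=.03)
from fit import rep
rep(D,{c:F[c][0] for c in F})
for q in ('lever_a_pivot','lever_b_pivot'): print(q,[(v[0],(np.array(v[1:3])@Y*1e3+155).round(1)) for v in D[q]])
for c in ('scene','top'):
    L=[g['img'].astype(float) for g in F[c]]+[bot.grab_frame(c)['img'].astype(float) for i in range(2)]
    im=cv2.cvtColor(np.mean(L,0).astype('float32'),4); np.save('pics/%s5.npy'%c,im)
    f=F[c][0]
    for tag in ('4','5'):
        I=np.load('pics/%s%s.npy'%(c,tag))
        for nm,z,xa,xb in [('jaw',.09,50,66),('ptr',.076,74,85)]:
            a=warp(f,I,z,ys,np.arange(xa,xb,.5)/1e3).mean(2).mean(0)
            print(c,tag,nm,' '.join('%d'%v for v in a[40:240:4]))
f=bot.grab_frame('scene')
for d in bot.trace('rider_tall',f)[:1]:
    m=d['region']; r,k=np.nonzero(m); print(d['conf'],r.min(),k.min())
    for i in range(r.min(),r.max()+1): print('   ',i,''.join('#' if v else '.' for v in m[i,k.min():k.max()+1]))
    np.save('pics/mask5.npy',m)
print(bot.observe()['clock'],bot.observe()['position'],f['shot'])
E
```

```text
clock: 18.9
position: [0.6319, -0.2234, 0.2411]
tool_rot: [-3.139, -0.001, 1.83]
force: [0.0, -0.7, 1.0]
grip_width: 0.0854
finger_force: 0.0
clock: 19.4
position: [0.5626, -0.1036, 0.3235]
tool_rot: [3.141, 0.0, 1.83]
force: [1.6, 0.6, 0.6]
grip_width: 0.0853
finger_force: 0.0
clock: 19.9
position: [0.5012, 0.1292, 0.3236]
tool_rot: [3.141, -0.0, 1.83]
force: [1.2, 0.3, 0.4]
grip_width: 0.0855
finger_force: 0.0
clock: 20.2
position: [0.4642, 0.2684, 0.3236]
tool_rot: [3.141, -0.0, 1.831]
force: [0.3, 0.2, 0.0]
grip_width: 0.0855
finger_force: 0.0
scene jaw_pointer y [-172.8 -176.8] x [605.6 606.5]
scene rider_tall y [-172.7 -173.6] x [604.7 606.1]
scene diff y mm -1.6674472921284647
top jaw_pointer y [-176.5 -179.1] x [607.  605.3]
top rider_tall y [-171.3 -172.5] x [608.8 608. ]
top diff y mm -5.881933035925499
lever_a_pivot [('scene', np.float64(-22.6)), ('top', np.float64(-19.1)), ('top', np.float64(-18.1))]
lever_b_pivot [('scene', np.float64(-18.6)), ('top', np.float64(-15.3)), ('scene', np.float64(-16.8)), ('top', np.float64(-17.0))]
scene 4 jaw 167 164 161 159 159 161 163 165
[... 2024 characters left out ...]
    146 ######################################
    147 #####################################.
    148 ####################################..
    149 .#################################....
    150 .################################.....
    151 ..#############################.......
    152 ...##########################.........
    153 .....#######################..........
    154 ......####################............
    155 ........#################.............
    156 ..........#############...............
    157 ...........###########................
    158 .............#######..................
    159 ...............####...................
21.5 [0.46512254 0.26677648 0.32327546] 42
```

```bash
python3 - <<'E'
import numpy as np
for t in '45':
    a=np.load('pics/scene%s.npy'%t).mean(2)
    print(t,'cols 246..262')
    for r in range(213,233): print(r,' '.join('%3d'%v for v in a[r,246:263]))
b=np.load('pics/top5.npy').mean(2); print('top cols 212..232')
for r in range(168,184): print(r,' '.join('%3d'%v for v in b[r,212:233]))
b=np.load('pics/top4.npy').mean(2); print('top4 cols 212..232')
for r in range(168,184): print(r,' '.join('%3d'%v for v in b[r,212:233]))
E
```

```text
4 cols 246..262
213 156 160 172 176 163 153 116  81  80  83  99 115 124 123 122 113 107
214 153 161 154 160 173 177 164 154 110  59  67  80  93 113 123 124 123
215 124 135 150 162 160 156 169 177 124  59  58  58  64  78  92 110 124
216  88  97 122 135 151 160 159 153 108  58  58  58  58  58  63  76  91
217 139 106  88  94 119 137 142 136  96  58  57  61  63  59  58  58  63
218 172 162 136 113 100 123 132 110  76  59  90 117  97  65  58  58  60
219 155 163 172 164 142 121  99  76  63  78 120 124  89  62  58  58  59
220 159 172 178 178 150 101  68  73  70  99 116  93  66  58  58  58  59
221 166 179 178 178 147  92  62  77 115 107  81  66  59  58  57  58  59
222 175 166 170 179 147  92  62  77 129 108  62  60  61  60  57  57  58
223 155 141 166 179 136  78  62  78 129 109  62  64  73  73  65  59  59
224 143 156 175 157 122  85  62  83 127 105  64  73  80  80  78  73  66
225 139 169 163 131 115  88  62  73  90  84  73  78  81  74 106  99  77
226 100 116 112 115 121  93  67  70  67 108 102  80  76 108 152 160 156
227  78  78  76  84  95 105  87  67  63  90  91  81  92 146 174 178 174
228 
[... 3964 characters left out ...]
 103 104 106 115 124 119 109 103  98  91  92  94 100 108 119 125 125 126 127 130 130
177 100 102 104 110 120 122 108  96  84  82  90  97 105 118 125 129 129 129 128 129 130
178  95 102 105 108 118 123 111  89  72  74  84  92 101 115 121 123 124 123 125 127 127
179 107 113 115 115 122 126 114  91  69  67  74  80  89 105 110 110 110 110 113 117 118
180 121 125 126 124 127 127 117  94  71  59  56  60  69  84  92  95  97  96  95  98  95
181 127 129 129 127 125 122 113  93  72  51  38  39  44  63  80  88  90  89  83  76  71
182 128 130 126 122 116 107 101  90  76  54  33  27  30  47  68  81  85  86  80  69  62
183 128 127 119 106  95  87  86  86  78  58  35  24  23  37  58  70  78  83  82  75  76
```

```bash
cat > ren.py <<'E'
from rect import *
import pickle,time
from scipy.optimize import minimize
cal=pickle.load(open('cal.pkl','rb'))
yaw=np.radians(15.7); XX=np.array([np.cos(yaw),np.sin(yaw)]); YY=np.array([-np.sin(yaw),np.cos(yaw)])
Rh=np.eye(3); Rh[:2,0]=XX; Rh[:2,1]=YY
SS=4
def slab(o,d,lo,hi):
    with np.errstate(all='ignore'):
        a=(lo-o)/d; b=(hi-o)/d
    t0=np.minimum(a,b); t1=np.maximum(a,b); ax=t0.argmax(-1); n=t0.max(-1); f=t1.min(-1)
    return np.where((n<f)&(f>1e-6),n,np.inf),ax
class View:
    def __init__(s,c,box,tags):
        f=cal[c]; r0,r1,c0,c1=box; s.c=c
        rr=np.arange(r0*SS,r1*SS)/SS+(.5/SS-.5); cc=np.arange(c0*SS,c1*SS)/SS+(.5/SS-.5)
        gc,gr=np.meshgrid(cc,rr); s.shape=(r1-r0,c1-c0)
        K=np.linalg.inv(f['intrinsics']); q=np.stack([gc,gr,np.ones_like(gc)],-1)@K.T; p=q[...,:2]; u=p.copy()
        for _ in range(5): u=p/(1+f['k1']*(u**2).sum(-1,keepdims=True))
        d=np.concatenate([u,np.ones(u.shape[:2]+(1,))],-1)@f['R']; C=-f['R'].T@f['t']
        s.o=(C-np.r_[h,0])@Rh*1e3; s.d=(d@Rh).reshape(-1,3)
        s.I=[np.load('pics/%s%s.npy'%(c,t)).mean(2)[r0:r1,c0:c1] for t in tags]
        t=(52-s.o[2])/s.d[:,2]; P=s.o+t[:,None]*s.d
        P=P.reshape(s.shape[0],SS,s.shape[1],SS,3).mean((1,3))
        s.mask=(P[...,0]>74)&(P[...,0]<118)&(P[...,1]>-42)&(P[...,1]<8)
    def render(s,off,boxes,L):
        o=s.o-np.r_[off,0]; best=np.full(len(s.d),np.inf); lab=np.zeros(len(s.d),int)
        for i,(lo,hi) in enumerate(boxes):
            t,ax=slab(o,s.d,lo,hi); k=t<best; best=np.where(k,t,best); lab=np.where(k,1+min(i,3)*3+ax,lab)
        hit=np.isfinite(best); P=o+np.where(hit,best,0)[:,None]*s.d
        sh=np.zeros(len(s.d),bool)
        if s.c: 
            Q=P+L*1e-3
            for lo,hi in boxes[1:]: sh|=np.isfinite(slab(Q,np.broadcast_to(L,Q.shape),lo,hi)[0])
        lab=lab*2+(sh&(lab%3==0)&(lab>0))   # top faces only carry shadow
        n=lab.max()+1
        oh=np.eye(28)[lab].reshape(s.shape[0],SS,s.shape[1],SS,28).mean((1,3))
        return oh
def psf(a,sig): return cv2.GaussianBlur(a,(0,0),sig) if sig>.05 else a
def boxes(p,yp):
    yt,xt,w,c,tk,xp,zp=p
    B=lambda *a:(np.array(a[0::2],float),np.array(a[1::2],float))
    return [B(72,102,-150,150,0,52),B(70,102+tk,yt-c,yt+c,40,52+tk),B(xt-w/2,xt+w/2,yt-2.5,yt+2.5,52,93),
            B(68,xp,yp-2.5,yp+2.5,zp,76),B(-70,70,yp-17,yp+17,12,90)]
E
cat > runfit.py <<'E'
from ren import *
V=[View('scene',(216,233,244,264),'45'),View('top',(166,184,212,234),'45')]
def cost(q,full=False):
    p=q[:7]; yp4,dy=q[7],5.27; az,el=q[8],q[9]; L=np.array([-np.sin(az)*np.cos(el),-np.cos(az)*np.cos(el),np.sin(el)])
    tot=0;n=0
    for i,v in enumerate(V):
        off=q[10+2*i:12+2*i]; A=[];b=[]
        for yp,I in zip((yp4,yp4-dy),v.I):
            oh=v.render(off,boxes(p,yp),L); oh=np.stack([psf(oh[...,k],abs(q[14+i])) for k in range(28)],-1)
            A.append(oh[v.mask]); b.append(I[v.mask])
        A=np.vstack(A); b=np.hstack(b)
        lam=.3; x=np.linalg.solve(A.T@A+lam*np.eye(28),A.T@b+lam*90)
        r=A@x-b; tot+=np.sqrt(r**2+25).sum()*(1 if i==0 else 1.5); n+=len(b)
    pr=((q[1]-94)/8)**2+((q[2]-12)/4)**2+((q[3]-9)/3)**2+((q[4]-2)/1.5)**2+((q[5]-86)/4)**2+((q[6]-57)/4)**2+((q[10:14]/2)**2).sum()
    return tot/n+.05*pr
if __name__=='__main__':
    import sys
    t=time.time(); best=None
    for y0 in (-19,-16.5):
        q=np.array([y0,94,12,9,2,86,57,-11.3,.3,.95,0,0,0,0,.5,.7])
        s=np.array([1.5,3,2,1,.7,2,2,.7,.15,.15,1,1,1,1,.2,.2])
        sim=np.vstack([q]+[q+s[i]*np.eye(16)[i] for i in range(16)])
        r=minimize(cost,q,method='Nelder-Mead',options=dict(initial_simplex=sim,maxiter=900,xatol=.02,fatol=1e-3,adaptive=True))
        print(round(r.fun,3),r.x.round(2),'delta now',round(r.x[7]-5.27-r.x[0],2),round(time.time()-t),flush=True)
        np.save('pics/q%d.npy'%(-y0),r.x)
E
timeout 300 python3 runfit.py
```

```text
11.126 [-19.53  95.58   8.95  10.99   2.46  84.46  54.87 -12.36   0.46   1.17
  -1.96   0.92   0.61  -1.26   0.61   1.23] delta now 1.9 81
```

```bash
nproc; cat > prof.py <<'E'
import sys
import runfit
from runfit import *
D=float(sys.argv[1]); sel=sys.argv[2]
if sel!='b': runfit.V=[V[0]] if sel=='s' else V
q=np.array([-19.5,95.6,9,10,2.4,84.5,55,-12.3,.46,1.1,-1.5,.8,.6,-1,.6,1.2])
def g(u): 
    k=np.r_[u[6]-5.27-D,u]; return cost(k)
u=q[1:]; s=np.array([2,2,1,.5,1.5,1.5,.7,.1,.1,1,.7,.7,.7,.1,.1])
sim=np.vstack([u]+[u+s[i]*np.eye(15)[i] for i in range(15)])
r=minimize(g,u,method='Nelder-Mead',options=dict(initial_simplex=sim,maxiter=450,adaptive=True))
print(sel,D,round(r.fun,3),r.x.round(2),flush=True)
E
export OMP_NUM_THREADS=1 OPENBLAS_NUM_THREADS=1
for d in -1 0.5 2 3.5; do for s in s b; do timeout 400 python3 prof.py $d $s & done; done; wait
```

```text
4
this script no longer has the robot
s -1.0 8.361 [ 97.16   8.77  11.09   2.8   88.95  56.06 -13.89   0.37   1.09  -1.82
  -0.35   0.25  -0.76   0.55   1.25]
s 0.5 8.396 [ 96.1    8.27  11.     2.68  88.07  55.4  -13.15   0.42   1.13  -1.93
   0.12   0.11  -0.95   0.63   1.21]
s 2.0 8.49 [ 94.2    9.67  10.47   2.67  86.49  54.49 -12.51   0.44   1.17  -1.91
   0.56   0.39  -0.8    0.61   1.17]
s 3.5 8.414 [ 93.53   9.08  10.09   2.52  86.35  54.74 -11.93   0.44   1.19  -1.94
   1.     0.44  -1.09   0.61   1.19]
b 0.5 11.094 [ 96.48   8.79  11.4    2.76  84.52  55.86 -12.84   0.44   1.16  -1.84
   0.27   0.29  -1.22   0.59   1.26]
b 3.5 11.261 [ 95.19   8.99  10.21   2.73  84.67  55.3  -11.93   0.44   1.16  -1.97
   1.1    0.43  -1.23   0.59   1.21]
b 2.0 11.068 [ 95.91   8.91  10.89   2.75  84.17  54.78 -12.17   0.47   1.17  -1.96
   0.7    0.28  -1.26   0.6    1.27]Exception ignored in: <_io.TextIOWrapper mode='rw' encoding='UTF-8'>
Traceback (most recent call last):
BrokenPipeError: [Errno 32] Broken pipe
```

```bash
python3 -m jog '[[[-48,0,0,0,0,0,1],[-48,0,0,0,0,0,1],[-48,0,0,0,0,0,1],[-48,0,0,0,0,0,1],[-48,0,0,0,0,0,1]]]'
python3 -m jog '[[[-48,0,0,0,0,0,1],[-48,0,0,0,0,0,1],[-48,10,0,0,0,0,1],[-48,10,0,0,0,0,1],[-48,10,0,0,0,0,1]]]'
python3 -m jog '[[[-37,7,0,0,0,0,1],[0,0,40,0,0,0,1],[0,0,40,0,0,0,1],[0,0,0,0,0,0,1]]]'
```

```text
clock: 22.0
position: [0.527, 0.033, 0.3235]
tool_rot: [3.141, -0.0, 1.831]
force: [0.7, 0.3, -0.5]
grip_width: 0.0852
finger_force: 0.0
clock: 22.5
position: [0.6181, -0.1913, 0.3233]
tool_rot: [3.141, -0.0, 1.831]
force: [-0.5, 1.2, 0.0]
grip_width: 0.0858
finger_force: 0.0
clock: 22.9
position: [0.6319, -0.2226, 0.2384]
tool_rot: [-3.135, -0.004, 1.831]
force: [-0.7, 0.7, 0.7]
grip_width: 0.0854
finger_force: 0.0
```

```bash
python3 -m jog '[[[-1,2,40,0,0,0,1],[0,0,30,0,0,0,1],[0,0,14,0,0,0,1],[0,0,0,0,0,0,0.3],[0,0,0,0,0,0,0]]]' 30
python3 -m jog '[[[0,0,0,0,0,0,0],[0,0,0,0,0,0,0],[0,0,0,0,0,0,0]]]'
python3 -m jog '[[[0,4.6,10.3,0,0,0,0],[0,1.2,9.3,0,0,0,0],[0,-1.2,9.3,0,0,0,0],[0,-3.6,8.7,0,0,0,0],[0,0,0,0,0,0,0]]]'
```

```text
clock: 23.4
position: [0.6367, -0.2241, 0.1612]
tool_rot: [3.14, 0.001, 1.831]
force: [-0.4, 0.6, 1.2]
grip_width: 0.0589
finger_force: 0.0
clock: 23.7
position: [0.6359, -0.2242, 0.1601]
tool_rot: [3.141, 0.001, 1.831]
force: [-0.7, -1.1, 0.7]
grip_width: 0.0204
finger_force: 32.1
clock: 24.2
position: [0.6328, -0.2252, 0.1207]
tool_rot: [-3.133, -0.002, 1.829]
force: [-25.4, -0.5, 18.6]
grip_width: 0.0206
finger_force: 36.6
```

```bash
python3 -m jog '[[[0,-3,-2,0,0,0,0],[0,0,0,0,0,0,0.6],[0,0,0,0,0,0,1],[0,0,0,0,0,0,1],[0,0,-40,0,0,0,1]]]'
python3 -m jog '[[[0,0,-45,0,0,0,1],[0,0,-45,0,0,0,1],[0,0,-45,0,0,0,1],[0,0,-27,0,0,0,1],[45,-12,0,0,0,0,1]]]'
python3 -m jog '[[[48,-12,0,0,0,0,1],[48,-12,0,0,0,0,1],[48,0,0,0,0,0,1],[48,0,0,0,0,0,1],[48,0,0,0,0,0,1]]]'
python3 -m jog '[[[48,0,0,0,0,0,1],[48,0,0,0,0,0,1],[48,0,0,0,0,0,1],[48,0,0,0,0,0,1]]]'
python3 - <<'E'
from rect import *
ys=np.arange(-50,30,.25)/1e3
D,F=many(['lever_a_tip','jaw_pointer','rider_tall'],2,minc=.15,near=dict(jaw_pointer=[.63,-.01,.076],rider_tall=[.632,-.007,.05],lever_a_tip=[.506,-.0442,.167]),tol=.035)
from fit import rep
rep(D,{c:F[c][0] for c in F}); print(D['lever_a_tip'])
for c in ('scene','top'):
    im=cv2.cvtColor(np.mean([g['img'].astype(float) for g in F[c]],0).astype('float32'),4); np.save('pics/%s6.npy'%c,im)
f=F['scene'][0]
for tag in '56':
  for nm,z,xa,xb in [('ptr',.076,74,85)]:
    a=warp(f,np.load('pics/scene%s.npy'%tag),z,ys,np.arange(xa,xb,.5)/1e3).mean(2).mean(0)
    print(tag,' '.join('%d'%v for v in a[100:180:4]))
for q in ('lever_b_tip','lever_a_tip'):
  for c in F: print(q,c,[(np.round(d['xyz'],4).tolist(),round(d['conf'],2)) for d in bot.spot_point(q,F[c][-1])[:3]])
s=bot.observe(); print(s['clock'],s['position'],f['shot'])
E
```

```text
clock: 24.7
position: [0.6324, -0.2231, 0.1598]
tool_rot: [-3.136, -0.004, 1.831]
force: [0.3, 0.2, 0.1]
grip_width: 0.0775
finger_force: 0.0
clock: 25.2
position: [0.6127, -0.188, 0.3297]
tool_rot: [3.136, 0.006, 1.826]
force: [1.5, 1.2, -0.3]
grip_width: 0.0855
finger_force: 0.0
clock: 25.7
position: [0.5253, 0.0438, 0.326]
tool_rot: [3.141, -0.0, 1.831]
force: [1.1, 0.9, -0.1]
grip_width: 0.0854
finger_force: 0.0
clock: 26.1
position: [0.4759, 0.2295, 0.326]
tool_rot: [3.141, -0.0, 1.831]
force: [0.5, 0.1, -0.4]
grip_width: 0.0854
finger_force: 0.0
scene jaw_pointer y [-173.2 -172.9] x [607.  610.8]
scene rider_tall y [-171.  -171.6] x [605.6 606.5]
scene diff y mm -1.7262375599160908
top jaw_pointer y [-178.2 -179. ] x [609.  607.3]
top rider_tall y [-171.5] x [604.5]
top diff y mm -7.090845714860644
[('scene', 0.5022, -0.0467, 0.1659, 0.67), ('top', 0.5087, -0.0453, 0.168, 0.45), ('scene', 0.5022, -0.0469, 0.1653, 0.65), ('top', 0.5065, -0.0452, 0.1681, 0.39)]
5 111 100 89 80 77 83 95 109 119 122 118 108 96 83 72 64 60 58 58 58
6 111 103 96 94 97 104 112 115 114 106 96 84 73 65 60 58 58 58 57 57
lever_b_tip scene [([0.5863, -0.0214, 0.164], 0.63)]
lever_b_tip top [([0.5848, -0.0249, 0.1697], 0.67)]
lever_a_tip scene [([0.5022, -0.0469, 0.1653], 0.65)]
lever_a_tip top [([0.5065, -0.0452, 0.1681], 0.39)]
27.1 [0.47660748 0.22739586 0.32566472] 43
```

```bash
mkdir -p stub/workcell; echo 'bot=None' > stub/workcell/__init__.py
cat > prof2.py <<'E'
import sys
sys.path.insert(0,'stub')
from ren import *
V=View('top',(166,182,212,234),'456')
D=float(sys.argv[1])
# u: yt,xt,w,c,tk,az,el,offx,sig, yp6 = yt+D
def g(u):
    yt,xt,w,c,tk,az,el,ox,sg,xp=u
    L=np.array([-np.sin(az)*np.cos(el),-np.cos(az)*np.cos(el),np.sin(el)]);A=[];b=[]
    for dy,I in zip((6.8,1.5,0),V.I):
        oh=V.render((ox,0),boxes((yt,xt,w,c,tk,xp,55.),yt+D+dy),L); oh=np.stack([psf(oh[...,k],abs(sg)) for k in range(28)],-1)
        A.append(oh[V.mask]); b.append(I[V.mask])
    A=np.vstack(A); b=np.hstack(b); x=np.linalg.solve(A.T@A+.3*np.eye(28),A.T@b+27)
    r=A@x-b
    return np.sqrt(r**2+9).mean()+.03*(((xt-95.5)/3)**2+((w-10)/2)**2+((c-10)/2)**2+((tk-2.5)/1)**2+((xp-86)/2)**2+(ox/2)**2)
u=np.array([-17-D/2,95.5,10,10,2.5,.45,1.15,.3,1.2,86]); s=np.array([1,2,2,1,.5,.1,.1,.7,.1,1])
r=minimize(g,u,method='Nelder-Mead',options=dict(initial_simplex=np.vstack([u]+[u+s[i]*np.eye(10)[i] for i in range(10)]),maxiter=170,adaptive=True))
print(D,round(r.fun,3),r.x.round(2),flush=True)
E
export OMP_NUM_THREADS=1 OPENBLAS_NUM_THREADS=1
time (for d in -6 -3 0 3; do timeout 200 python3 prof2.py $d & done; wait)
```

```text
-6.0 6.821 [-17.34 100.36   9.76  14.48   2.76   0.47   1.07  -1.43   1.69  82.42]
-3.0 6.631 [-19.49  99.31   8.85  11.44   2.86   0.34   1.14  -0.64   1.71  84.29]
0.0 6.552 [-1.979e+01  9.794e+01  8.880e+00  1.128e+01  2.720e+00  3.900e-01
  1.210e+00 -1.000e-02  1.590e+00  8.419e+01]
3.0 6.564 [-22.23  98.32  10.11  12.51   3.02   0.3    1.22  -0.61   1.59  83.49]
real	0m17.366s
user	0m58.800s
sys	0m0.878s
```

```bash
python3 -m jog '[[[-44,6,0,0,0,0,0],[-45,6,0,0,0,0,0],[-45,6,0,0,0,0,0],[-44,6,0,0,0,0,0],[-45,6,0,0,0,0,0]]]' 20
python3 -m jog '[[[-44,6,0,0,0,0,0],[-45,5,0,0,0,0,0],[0,0,0,0,0,0,0]]]'
python3 - <<'E'
from h import *
s=bot.observe(); p=np.array(s['position'])
print(s['clock'],p,s['grip_width'],s['force'])
x=np.array([-.257,.9664]);y=np.array([.9664,.257])
d=np.array([.5966,-.063])-p[:2]; print(d@x*1e3,d@y*1e3,(p[2]-.2356)*1e3)
# arc rows of corner, r=60
ph=np.linspace(0,1.5,16); c=np.c_[60*np.sin(ph)-6*np.cos(ph),103+60*np.cos(ph)+6*np.sin(ph)]
print(np.diff(c,axis=0).round(1).tolist())
E
```

```text
clock: 27.6
position: [0.5634, 0.018, 0.3258]
tool_rot: [3.141, -0.0, 1.831]
force: [0.5, 0.4, 0.8]
grip_width: 0.0125
finger_force: 0.0
clock: 27.9
position: [0.5971, -0.0699, 0.3256]
tool_rot: [-3.141, 0.003, 1.824]
force: [-1.1, 0.5, 0.2]
grip_width: -0.0001
finger_force: 0.0
27.9 [ 0.59713075 -0.06993534  0.32564276] -7.754221392737996e-05 [-1.10952741  0.538845    0.21257654]
6.838716019174101 1.2694671732876437 90.04276329721696
[[6.0, 0.3], [6.0, -0.3], [6.0, -0.9], [5.8, -1.5], [5.7, -2.1], [5.4, -2.6], [5.1, -3.2], [4.8, -3.6], [4.4, -4.1], [4.0, -4.5], [3.5, -4.9], [3.0, -5.2], [2.5, -5.5], [1.9, -5.7], [1.3, -5.9]]
```

```bash
python3 -m jog '[[[0,1,30,0,0,0,0],[0,0,30,0,0,0,0],[0,0,30,0,0,0,0],[10,0,0,0,0,0,0],[10,0,0,0,0,0,0]]]'
python3 -m jog '[[[8,0,0,0,0,0,0],[4,0,0,0,0,0,0],[4,0,0,0,0,0,0],[0,0,0,0,0,0,0]]]'
```

```text
clock: 28.4
position: [0.5922, -0.0432, 0.2362]
tool_rot: [-3.141, -0.0, 1.83]
force: [0.3, 0.1, 1.5]
grip_width: 0.0001
finger_force: 0.0
clock: 28.8
position: [0.5885, -0.0282, 0.2372]
tool_rot: [3.14, 0.001, 1.831]
force: [-0.1, -5.0, -0.7]
grip_width: 0.0003
finger_force: 2.5
```

```bash
python3 -m jog '[[[6,0,0.9,0,0,0,0],[5.8,0,1.5,0,0,0,0],[5.7,0,2.1,0,0,0,0],[5.4,0,2.6,0,0,0,0],[5.1,0,3.2,0,0,0,0]]]'
python3 -m jog '[[[4.8,0,3.6,0,0,0,0],[4.4,0,4.1,0,0,0,0],[4,0,4.5,0,0,0,0]]]'
```

```text
clock: 29.3
position: [0.5815, -0.001, 0.2271]
tool_rot: [3.139, 0.0, 1.831]
force: [-0.7, -2.1, 4.5]
grip_width: -0.0001
finger_force: 2.1
clock: 29.6
position: [0.5778, 0.012, 0.2136]
tool_rot: [3.14, -0.0, 1.831]
force: [-0.0, -0.6, 1.1]
grip_width: -0.0002
finger_force: 0.4
```

```bash
python3 -m jog '[[[3.5,0,4.9,0,0,0,0],[3,0,5.2,0,0,0,0],[2.5,0,5.5,0,0,0,0],[1.9,0,5,0,0,0,0]]]'
python3 -m jog '[[[1.3,0,4,0,0,0,0],[0,0,0,0,0,0,0]]]'
python3 - <<'E'
from h import *
for c in ('scene','top'):
    f=bot.grab_frame(c); print([(np.round(d['xyz'],4).tolist(),round(d['conf'],2)) for d in bot.spot_point('lever_b_tip',f)[:3]])
E
```

```text
clock: 30.0
position: [0.5746, 0.022, 0.192]
tool_rot: [-3.141, 0.0, 1.831]
force: [0.4, 0.8, -1.2]
grip_width: 0.0
finger_force: 0.0
clock: 30.2
position: [0.5742, 0.0231, 0.188]
tool_rot: [-3.141, -0.0, 1.831]
force: [0.4, 0.3, -0.2]
grip_width: -0.0002
finger_force: 0.0
[([0.5726, 0.0449, 0.1058], 0.44)]
[([0.4114, -0.033, 0.0015], 0.5)]
```

```bash
python3 -m jog '[[[0,0,2.5,0,0,0,0],[0,0,1.5,0,0,0,0],[0,0,0,0,0,0,0]]]'
python3 -m jog '[[[0,0,-30,0,0,0,0],[0,0,-40,0,0,0,0],[0,0,-40,0,0,0,0],[0,0,-30,0,0,0,0]]]'
python3 -m jog '[[[-33,-28,0,0,0,0,0],[-33,-28,0,0,0,0,0],[-32,-27,0,0,0,0,0],[0,0,0,0,0,0,0]]]'
```

```text
clock: 30.7
position: [0.5747, 0.023, 0.1851]
tool_rot: [3.141, -0.0, 1.831]
force: [-3.1, 0.4, 11.4]
grip_width: 0.0
finger_force: 5.9
clock: 31.1
position: [0.5746, 0.0229, 0.3269]
tool_rot: [3.14, 0.0, 1.83]
force: [0.9, -0.5, -0.3]
grip_width: -0.0001
finger_force: 0.0
clock: 31.5
position: [0.5171, -0.098, 0.3251]
tool_rot: [-3.141, 0.001, 1.824]
force: [0.8, 1.2, -0.6]
grip_width: -0.0002
finger_force: 0.0
```

```bash
python3 -m jog '[[[5,2,30,0,0,0,0],[0,0,30,0,0,0,0],[0,0,30,0,0,0,0],[10,0,0,0,0,0,0],[10,0,0,0,0,0,0]]]'
python3 -m jog '[[[8,0,0,0,0,0,0],[4,0,0,0,0,0,0],[4,0,0,0,0,0,0],[0,0,0,0,0,0,0]]]'
python3 -m jog '[[[6,0,0.9,0,0,0,0],[5.8,0,1.5,0,0,0,0],[5.7,0,2.1,0,0,0,0],[5.4,0,2.6,0,0,0,0],[5.1,0,3.2,0,0,0,0]]]'
```

```text
clock: 32.0
position: [0.5148, -0.0677, 0.2349]
tool_rot: [-3.141, -0.0, 1.83]
force: [0.9, 0.5, 1.5]
grip_width: -0.0003
finger_force: 0.0
clock: 32.4
position: [0.5112, -0.0526, 0.236]
tool_rot: [3.139, 0.001, 1.831]
force: [-0.2, -4.8, 3.0]
grip_width: -0.0002
finger_force: 2.7
clock: 32.9
position: [0.5042, -0.0254, 0.2257]
tool_rot: [3.139, 0.0, 1.831]
force: [-1.2, -1.7, 5.9]
grip_width: -0.0001
finger_force: 2.3
```

```bash
python3 -m jog '[[[4.8,0,3.6,0,0,0,0],[4.4,0,4.1,0,0,0,0],[4,0,4.5,0,0,0,0]]]'
python3 -m jog '[[[3.5,0,4.9,0,0,0,0],[3,0,5.2,0,0,0,0],[2.5,0,5.5,0,0,0,0],[1.9,0,5,0,0,0,0],[1.3,0,3,0,0,0,0]]]'
python3 -m jog '[[[0,0,2,0,0,0,0],[0,0,1.5,0,0,0,0],[0,0,0,0,0,0,0]]]'
```

```text
clock: 33.2
position: [0.5005, -0.0124, 0.2125]
tool_rot: [3.14, -0.0, 1.831]
force: [0.0, 0.5, 1.3]
grip_width: -0.0002
finger_force: 0.4
clock: 33.7
position: [0.4969, -0.0011, 0.1879]
tool_rot: [-3.141, -0.0, 1.831]
force: [-0.4, 0.2, -0.3]
grip_width: 0.0001
finger_force: 0.0
clock: 34.0
position: [0.4972, -0.0013, 0.1851]
tool_rot: [3.141, -0.0, 1.831]
force: [-3.1, 1.1, 7.5]
grip_width: -0.0001
finger_force: 3.4
```

Both press against a solid stop. Retreat and take a last look.

```bash
python3 -m jog '[[[0,0,-30,0,0,0,0],[0,0,-40,0,0,0,0],[0,0,-40,0,0,0,0],[0,0,-30,0,0,0,0],[45,0,0,0,0,0,0]]]' >/dev/null
python3 -m jog '[[[48,0,0,0,0,0,0],[48,0,0,0,0,0,0],[48,0,0,0,0,0,0],[48,0,0,0,0,0,0],[0,0,0,0,0,0,0]]]'
python3 - <<'E'
from h import *
f=bot.grab_frame('scene')
cv2.imwrite('pics/s7.png',cv2.resize(cv2.cvtColor(f['img'],4)[165:275,200:340],(764,600),interpolation=2))
for q in ('lever_a_tip','lever_b_tip'): print([(np.round(d['xyz'],4).tolist(),round(d['conf'],2)) for d in bot.spot_point(q,f)[:2]])
E
```

```text
clock: 35.0
position: [0.4342, 0.2335, 0.3248]
tool_rot: [-3.142, -0.002, 1.838]
force: [1.0, -0.7, 0.6]
grip_width: 0.0001
finger_force: 0.0
[([0.5874, -0.1802, 0.0773], 0.68), ([0.4861, 0.0152, 0.1035], 0.57)]
[([0.5748, 0.0431, 0.1069], 0.43)]
```

View pics/s7.png

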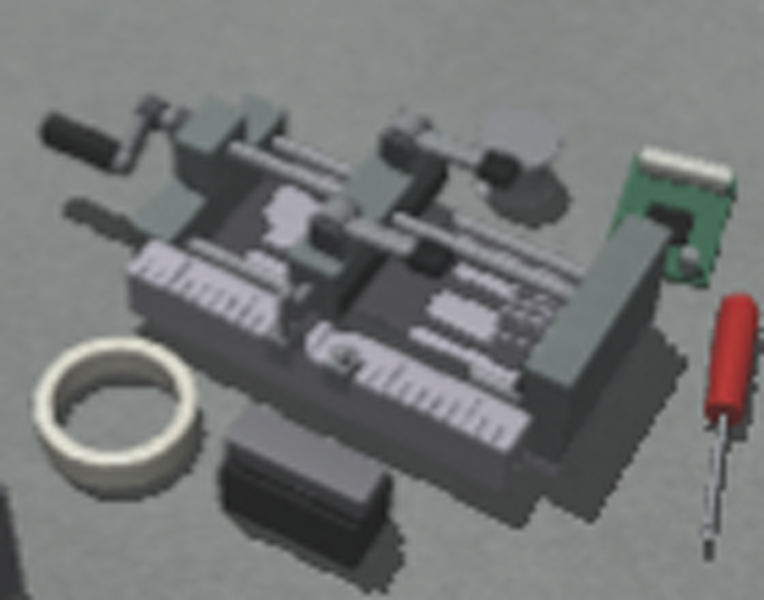

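The picture shows both levers lying down, with tips at about (430,258) and (497,168). The pointer stands right behind the tall rider at about (293,310), and the loose things are unmoved.

```bash
python3 -c "
from workcell import bot
print(bot.job_done())"
```

```text
the job is handed in; nothing more can be done
None
```

The job is handed in at about 35 s: the jaw was cranked until the pointer was level with the tall rider, then both levers were pressed gently down to their stops; I estimate the alignment is good to only about 1–2 mm, since my image fits and the networks disagreed, and the loose things look unmoved in the last picture.

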